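Find the bearing that still runs smoothly and fit it to the gearbox

TASK

Three alike bearing units stand in the pockets of the wooden test board; one still runs freely, the other two drag and jam. Try the shafts by hand, feeling the resistance and stopping before you force a bad one, until you find the free one; turn its shaft at least 70 degrees in the pocket and, leaving it turned, fit that unit upright into the bore of the gearbox casing, fully home with its flange flat on the top face, and let go. Handle the bearings gently (no knocking, leaning or wrenching), leave the bad ones in their pockets and do not disturb the other things on the bench.

Things in the scene. Friction and masses are not known exactly. Their poses are not given: they have to be found in the camera images.
- unit_a: steel flanged bearing unit, 0.42 kg; the three look alike, the letter says nothing about how it runs. Origin: centre of its underside, z up the shaft axis. Going up: round spigot 44 mm dia 0-14 mm, square flange 62 x 62 mm 14-26 mm, boss 42 mm dia to 38 mm, then the square end (tang) of the turning shaft, 16 x 16 mm, 40-76 mm: the grip for turning and lifting. Starts in a pocket
- unit_b: steel flanged bearing unit, 0.42 kg; the three look alike, the letter says nothing about how it runs. Origin: centre of its underside, z up the shaft axis. Going up: round spigot 44 mm dia 0-14 mm, square flange 62 x 62 mm 14-26 mm, boss 42 mm dia to 38 mm, then the square end (tang) of the turning shaft, 16 x 16 mm, 40-76 mm: the grip for turning and lifting. Starts in a pocket
- unit_c: steel flanged bearing unit, 0.42 kg; the three look alike, the letter says nothing about how it runs. Origin: centre of its underside, z up the shaft axis. Going up: round spigot 44 mm dia 0-14 mm, square flange 62 x 62 mm 14-26 mm, boss 42 mm dia to 38 mm, then the square end (tang) of the turning shaft, 16 x 16 mm, 40-76 mm: the grip for turning and lifting. Starts in a pocket
- tang_a (a point): centre of the top face of the square tang of unit_a, on the shaft axis, 76 mm above the unit's underside; its x and y axes are square to the flats and turn with the shaft
- tang_b (a point): centre of the top face of the square tang of unit_b, on the shaft axis, 76 mm above the unit's underside; its x and y axes are square to the flats and turn with the shaft
- tang_c (a point): centre of the top face of the square tang of unit_c, on the shaft axis, 76 mm above the unit's underside; its x and y axes are square to the flats and turn with the shaft
- shaft_a (a joint): turn of the shaft of unit_a in its housing, rad, positive anticlockwise seen from above; starts within 0.12 of 0 and the free one stays where it is left. The free unit resists with about 0.01 N m and turns both ways to 6 rad; a bad one drags with 0.14 N m or more, over 0.5 N m at 0.4 rad from zero, and jams hard at 0.6 (a wrist sensor may show half of this)
- shaft_b (a joint): turn of the shaft of unit_b in its housing, rad, positive anticlockwise seen from above; starts within 0.12 of 0 and the free one stays where it is left. The free unit resists with about 0.01 N m and turns both ways to 6 rad; a bad one drags with 0.14 N m or more, over 0.5 N m at 0.4 rad from zero, and jams hard at 0.6 (a wrist sensor may show half of this)
- shaft_c (a joint): turn of the shaft of unit_c in its housing, rad, positive anticlockwise seen from above; starts within 0.12 of 0 and the free one stays where it is left. The free unit resists with about 0.01 N m and turns both ways to 6 rad; a bad one drags with 0.14 N m or more, over 0.5 N m at 0.4 rad from zero, and jams hard at 0.6 (a wrist sensor may show half of this)
- board: fixed plywood board 90 x 310 mm (x, y), 28 mm thick, origin at the centre of its underside; three square pockets 65 x 65 mm, 22 mm deep, on its y axis at -100, 0 and +100 mm. A unit stands on the pocket floor (6 mm above the table) with 1.5 mm play at each side; the flange can twist 0.1 rad, then the pocket keeps it from turning with the shaft
- casing: fixed grey gearbox casing, block 150 x 150 mm, 60 mm high, four bolt heads (16 mm dia, 5 mm high) at its top corners 56 mm from the centre in x and y, and the empty bearing bore in the middle; origin at the centre of its underside
- bore (a point): centre of the mouth of the bore, level with the casing's top face, z up; the bore is round, 47 mm dia, 22 mm deep, with a 3 mm chamfer. A unit's spigot goes in until its flange lies on the top face, its underside then 14 mm below this point; any flange angle clears the bolt heads
- wrench: steel open-end wrench lying on the bench, leave alone
- driver: screwdriver lying on the bench, leave alone
- spray: spray can, 52 mm dia, 170 mm tall, leave alone
- old_ring: loose steel bearing ring, 52 mm dia, 14 mm high, leave alone
- bolt: dark bolt standing on its head, 24 mm dia, 40 mm tall, leave alone
- oil: white oil bottle, 60 mm dia, 140 mm tall, leave alone
- washer: steel washer 32 mm dia, 4 mm thick, leave alone

How it is judged:
On the way:
1. a unit standing in its pocket has had its shaft turned more than 0.8 rad from its zero, either way (only the free one can) ((((value of joint shaft_a above 0.8 rad or value of joint shaft_a below -0.8 rad) and distance of unit_a from where it was at the start of the episode below 0.008 m) or ((value of joint shaft_b above 0.8 rad or value of joint shaft_b below -0.8 rad) and distance of unit_b from where it was at the start of the episode below 0.008 m) or ((value of joint shaft_c above 0.8 rad or value of joint shaft_c below -0.8 rad) and distance of unit_c from where it was at the start of the episode below 0.008 m))), for 0.1 s.
At the end, for the whole second after the job is handed in: One unit stands in the bore, its shaft still over 0.7 rad from its zero: underside 12 to 16 mm below the casing's top face, within 4 mm of the bore's centre; the other two are within 10 mm of where they started in their pockets; all upright (0.06 rad) and at rest ((((value of joint shaft_a above 0.7 rad or value of joint shaft_a below -0.7 rad) and (z of unit_a in the frame of bore between -0.016 and -0.012 m and horizontal distance between unit_a and bore below 0.004 m and angle between unit_a's own z axis and vertical below 0.06 rad) and (distance of unit_b from where it was at the start of the episode below 0.01 m and angle between unit_b's own z axis and vertical below 0.06 rad) and (distance of unit_c from where it was at the start of the episode below 0.01 m and angle between unit_c's own z axis and vertical below 0.06 rad)) or ((value of joint shaft_b above 0.7 rad or value of joint shaft_b below -0.7 rad) and (z of unit_b in the frame of bore between -0.016 and -0.012 m and horizontal distance between unit_b and bore below 0.004 m and angle between unit_b's own z axis and vertical below 0.06 rad) and (distance of unit_a from where it was at the start of the episode below 0.01 m and angle between unit_a's own z axis and vertical below 0.06 rad) and (distance of unit_c from where it was at the start of the episode below 0.01 m and angle between unit_c's own z axis and vertical below 0.06 rad)) or ((value of joint shaft_c above 0.7 rad or value of joint shaft_c below -0.7 rad) and (z of unit_c in the frame of bore between -0.016 and -0.012 m and horizontal distance between unit_c and bore below 0.004 m and angle between unit_c's own z axis and vertical below 0.06 rad) and (distance of unit_a from where it was at the start of the episode below 0.01 m and angle between unit_a's own z axis and vertical below 0.06 rad) and (distance of unit_b from where it was at the start of the episode below 0.01 m and angle between unit_b's own z axis and vertical below 0.06 rad))) and linear speed of each of unit_a, unit_b, unit_c below 0.02 m/s); the robot touches nothing.
It fails at once if a bearing unit and the board press on each other with more than 45 N (leaning on it, wrenching it sideways, jamming it) (contact force between any of unit_a, unit_b, unit_c and board above 45 N).
It fails at once if a bearing unit presses or drops on the casing with more than 45 N (contact force between any of unit_a, unit_b, unit_c and casing above 45 N).
It fails at once if a bystander on the bench (wrench, screwdriver, cans, bottle, ring, bolt, washer) is shifted by more than 25 mm or toppled (distance of any of wrench, driver, spray, old_ring, bolt, oil, washer from where it was at the start of the episode above 0.025 m or angle between any of wrench, driver, spray, old_ring, bolt, oil, washer's own z axis and vertical above 0.5 rad).
It also fails if it takes over 72 s, if anything falls off the work surface, if the arm or the gripper's body presses on something with over 40 N, if the wrist force passes 120 N, or if a joint passes its speed limit or range.

ROBOT

A 7-joint arm with a two-finger parallel gripper is mounted at the origin on the work surface. World frame = base frame: x ahead of the robot, y to its left, z up, the work surface at z = 0. Lengths are in m, angles in rad, forces in N, time in s.
With the tool pointing down it reaches from about 0.4 to 0.85 m from the base axis. Payload 10.4 kg.
Tool frame: the origin (TCP) lies on the centre line of the jaws, within the pads' length; the fingertips stand 11 mm ahead of it and the grasp point (between the pads) lies 8 mm behind it (tip_reach is the distance from the TCP to the fingertips, in m); z points along the fingers, y is the line along which they close (so a half turn about z gives the same grasp; the last joint's range is limited). The gripper opens to 85 mm and grips with 20 to 120 N. Pads are 22 mm wide; open, the fingers measure 114 mm over their backs; the gripper's body (76 mm by 85 mm) begins 54 mm behind the grasp point. The pads swing forward as they close: fully open they stand 13 mm farther back than shut.
Start: joints at [-1.284, 0.332, -0.065, 1.46, 0.022, 1.35, -0.088], TCP at [0.191, 0.595, 0.242] pointing down, gripper open.
Joint ranges: [-2.6, 2.6], [-0.5, 2.12], [-1.47, 1.34], [0.16, 2.42], [-1.27, 4.41], [0.06, 2.06], [-2.6, 2.6]. Speed limits (rad/s): [2.22, 2.22, 2.79, 2.79, 3.14, 3.14, 3.14].

INTERFACE

Orientations are given as a unit quaternion [x, y, z, w].
In Python, from workcell import get_obs, camera, hand_in, tip_reach gives the robot as it stands. The module is installed in compiled form; this text tells all that it offers.
- The arm moves only by the tool move_arm, never from a script. Its argument "plan" is a list of rows, each an object with "delta_pos": the shift along the tool's x, y, z in fractions of the full range, 1 being 0.8 m, a list of three; "turn": the turn, a rotation vector about the tool's x, y, z in a scale on which 1.0 is 2 rad, a list of three; "fingers": the closure, from 0 (fully open) to 1 (shut). A call has 1 to 12 rows; each row is the pose to reach, as a shift and turn from the pose commanded when the call began, along the tool's axes at that moment; what a row does not reach only later rows make up. A row lasts 1/8 s, in which the tool goes at most 62.5 mm and 10.7 degrees, less where a joint would pass 70% of its speed; a pose out of reach is approached as far as the arm can. No shift or turn number may pass 1 either way. A call with a gripper value outside its range is refused whole. The fingers move at their own pace and stop on an object; "force" is the grip in N (left out, the last holds). Time passes only in rows, so rows that repeat a pose let the fingers close. It gives the time, the measured TCP pose, the force, the opening and the grip force at its end, in the units of the state.
- get_obs(): the state, without advancing time (a new reading comes with each control period).
- camera(name): name is "side" or "top"; returns a dict with "color" (480x640x3 uint8, red, green, blue), "range_z" (480x640 float32, m along the optical axis (not along the pixel's ray), 0 where there is no reading), "fx", "fy", "cx", "cy" (pixels), "R" (3x3) and "t" (3): a world point X has camera coordinates R X + t. Camera axes: x right, y down, z forward; pixel columns grow to the right and rows downward; lengths in m; the calibration is good to about 2 mm. A picture is of the moment at which its call begins.
- hand_in(): hands the job in; it is judged then, once.
The state is a dict: "clock": time; "joint_pos": joint angles; "joint_velocities": joint speeds; "tau": joint torques, N m; "position": TCP position; "ee_rot": TCP orientation; "ft_force": force on the tool from outside, world axes, zero at the start; "torque": the same for the moment, N m; "grip_width": opening from 0.0 (shut) to 1.0 (fully open); "grasp_force": force on a finger pad.
Only numpy, scipy, OpenCV 4.12 (cv2) and the standard library are available. Lean on these libraries where they do the work, as an engineer would, in place of code of your own. Each camera call takes 0.05 s, during which the arm holds its last target. There are 200 camera calls.

## Working session

There is one attempt and no reset: what is moved stays moved. The work goes in short steps, Python scripts to look and compute and a tool call to move; the robot and the scene stay as the last step left them, time stands still between calls to the robot, and variables do not carry over. Pictures are saved under pics/ and viewed, at most 10 in all, crops included, and the job is handed in when it is done.

Besides the shell and the picture viewer there is one more tool, called after ">>>" as a command line: name --argument value ..., lists and objects as JSON in quotes. move_arm: Moves the arm, as the interface text tells. Its arguments: {"type":"object","properties":{"plan":{"type":"array","items":{"type":"object","properties":{"delta_pos":{"type":"array","items":{"type":"number"}},"turn":{"type":"array","items":{"type":"number"}},"fingers":{"type":"number"}}}},"force":{"type":"number"}},"required":["plan"]}

```bash
mkdir -p pics
python3 - <<'E'
from workcell import *
import cv2,numpy as np
o=get_obs();print({k:np.round(v,3) for k,v in o.items()}, tip_reach)
for n in("top","side"):
    c=camera(n);cv2.imwrite(f"pics/{n}0.png",c["color"][...,::-1]);np.savez(f"{n}0.npz",**c)
    print(n,c["fx"],c["cx"],c["cy"],c["R"].round(3).tolist(),c["t"].round(3), (-c["R"].T@c["t"]).round(3))
E
```

```text
{'clock': np.float64(0.0), 'joint_pos': array([-1.284,  0.333, -0.065,  1.461,  0.022,  1.35 , -0.088]), 'joint_velocities': array([-0.001,  0.   ,  0.002,  0.   ,  0.001, -0.001, -0.   ]), 'tau': array([-0.0000e+00, -6.2545e+01,  4.9000e-02, -3.9161e+01,  1.6000e-02,
        1.0000e-02, -0.0000e+00]), 'position': array([0.19 , 0.595, 0.242]), 'ee_rot': array([ 0.154,  0.988, -0.001, -0.   ]), 'ft_force': array([-0.028, -0.357,  0.573]), 'torque': array([ 0.006, -0.016,  0.008]), 'grasp_force': np.float64(0.0), 'grip_width': np.float64(0.999)} 0.011
top 603.9542918651241 314.6035495636712 236.9846768678474 [[0.028, -1.0, -0.013], [-0.996, -0.027, -0.085], [0.084, 0.016, -0.996]] [0.025 0.572 1.281] [0.461 0.02  1.325]
side 624.7184203648923 312.67306953687233 246.13878415452024 [[0.976, -0.218, -0.013], [-0.141, -0.585, -0.798], [0.166, 0.781, -0.602]] [-0.524  0.177  1.101] [ 0.353 -0.87   0.797]
```

View pics/top0.png

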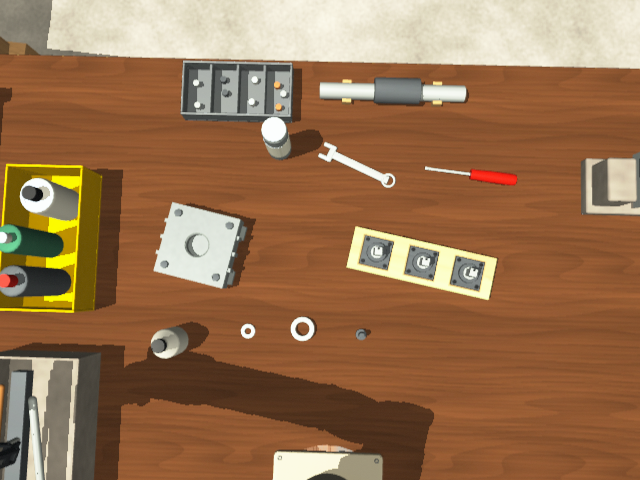

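View pics/side0.png

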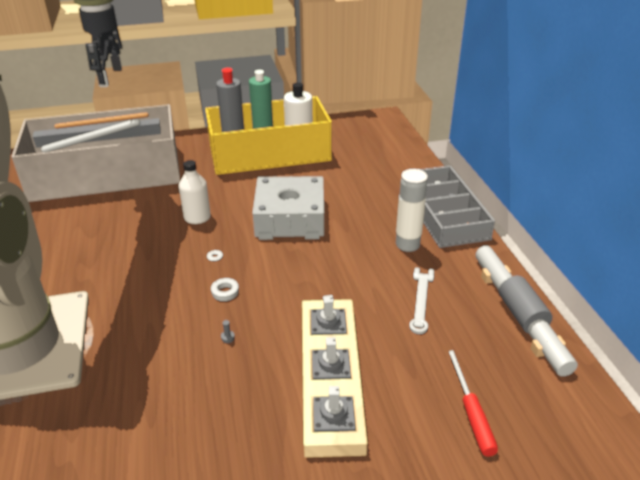

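The top view shows the units at about (377,251), (424,262) and (471,272), and the casing bore at (199,245). The side view shows their tangs at about (328,305), (331,348) and (335,395). Next I measure these.

```bash
cat > h.py <<'E'
import numpy as np,cv2
def load(n,s="0"): return dict(np.load(f"{n}{s}.npz"))
def ray(c,uv,z):
    uv=np.atleast_2d(np.float64(uv)); d=np.c_[(uv[:,0]-c["cx"])/c["fx"],(uv[:,1]-c["cy"])/c["fy"],np.ones(len(uv))]@c["R"]
    o=-c["R"].T@c["t"]; return o+d*((z-o[2])/d[:,2])[:,None]
def proj(c,X):
    p=np.atleast_2d(X)@c["R"].T+c["t"]; return np.c_[c["fx"]*p[:,0]/p[:,2]+c["cx"],c["fy"]*p[:,1]/p[:,2]+c["cy"]]
def cloud(c):
    v,u=np.mgrid[0:480,0:640]; z=c["range_z"]; P=np.stack([(u-c["cx"])/c["fx"]*z,(v-c["cy"])/c["fy"]*z,z],-1)
    P=(P-c["t"])@c["R"]; P[z==0]=np.nan; return P
E
python3 - <<'E'
from h import *
c=load("top");s=load("side")
hsv=cv2.cvtColor(c["color"],cv2.COLOR_RGB2HSV)
P=cloud(c)
def rect(m):
    k=max(cv2.findContours(m.astype(np.uint8),0,1)[0],key=cv2.contourArea); return k
# board by colour within ROI
print(hsv[235,350],hsv[240,400],hsv[215,190],hsv[200,330])
roi=np.zeros((480,640),bool);roi[215:310,335:510]=1
m=roi&(hsv[...,2]>190)&(hsv[...,1]>40)&(hsv[...,1]<150)
w=ray(c,rect(m)[:,0],.028)[:,:2].astype(np.float32); r=cv2.minAreaRect(w);print("board",r)
roi[:]=0;roi[195:300,145:250]=1
m=roi&(hsv[...,1]<40)&(hsv[...,2]>150)
w=ray(c,rect(m)[:,0],.06)[:,:2].astype(np.float32); r=cv2.minAreaRect(w);print("casing",r)
print("casing z",np.nanmedian(P[215:225,180:220,2]),"board z",np.nanmedian(P[258:262,395:402,2]))
# tangs by height
for n,cc in(("top",c),("side",s)):
    Q=cloud(cc); m=(Q[...,2]>.06)&(Q[...,2]<.1)&(abs(Q[...,0]-.45)<.12)&(Q[...,1]<0.02)&(Q[...,1]>-.4)
    N,l,st,ce=cv2.connectedComponentsWithStats(m.astype(np.uint8))
    for i in range(1,N):
        if st[i,4]>15: q=Q[l==i]; t=q[q[:,2]>.076]; print(n,st[i],ce[i].round(1),q.mean(0).round(4),"top",len(t),t.mean(0).round(4) if len(t) else "")
a=cv2.resize(c["color"][220:300,340:500],None,fx=5,fy=5,interpolation=cv2.INTER_CUBIC)
b=cv2.resize(c["color"][205:285,155:245],None,fx=2,fy=2)
cv2.imwrite("pics/crop1.png",a[...,::-1])
E
```

```text
[ 12 168 138] [ 30  62 253] [ 51  11 226] [ 12 165 150]
board ((0.5226075053215027, -0.18912120163440704), (0.3101511001586914, 0.09197594225406647), 78.5782241821289)
casing ((0.5458619594573975, 0.2871288061141968), (0.16165892779827118, 0.15072904527187347), 77.31392669677734)
casing z 0.05903982573973525 board z 0.02643728794168132
top [373 246  10   9  69] [377.5 250.3] [ 0.5428 -0.0908  0.0793] top 60 [ 0.5432 -0.0914  0.0807]
top [420 257  10   9  76] [424.6 260.9] [ 0.5236 -0.188   0.0788] top 64 [ 0.5238 -0.1888  0.0809]
top [467 268  11   9  84] [471.8 271.8] [ 0.5038 -0.2852  0.0781] top 61 [ 0.5042 -0.2864  0.0817]
side [323 296  10  16 139] [327.6 303. ] [ 0.5423 -0.0959  0.0738] top 72 [ 0.5427 -0.0936  0.0794]
side [326 338  10  16 156] [330.5 345.3] [ 0.5231 -0.1941  0.0742] top 83 [ 0.5236 -0.1916  0.0798]
side [328 386  11  19 190] [333.1 394.2] [ 0.5031 -0.2909  0.075 ] top 110 [ 0.5037 -0.2884  0.08  ]
```

View pics/crop1.png

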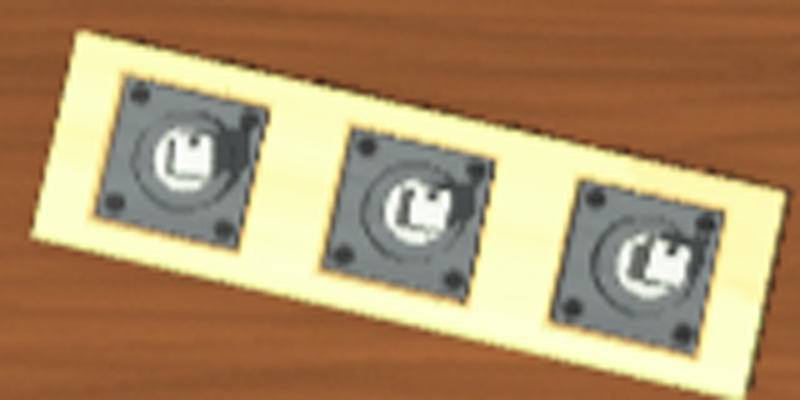

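The crop shows three tangs with flats roughly parallel to the board, within about ±0.15 rad. Board pose agrees with the tang clouds: tang height 0.081 against the expected 0.082, spacing 100 mm. Next come the bore and the first approach numbers.

```bash
cat >> h.py <<'E'
def go(pos,yaw):  # yaw: world angle of tool y line (deg); tool z down
    from workcell import get_obs
    from scipy.spatial.transform import Rotation as Ro
    o=get_obs(); R=Ro.from_quat(o["ee_rot"])
    a=np.radians(yaw); y=np.array([np.cos(a),np.sin(a),0]); z=np.array([0,0,-1.]); T=Ro.from_matrix(np.c_[np.cross(y,z),y,z])
    ty=R.as_matrix()[:,1]
    print("at",o["position"].round(4),"yaw",np.degrees(np.arctan2(ty[1],ty[0])).round(2),"q7",o["joint_pos"][6].round(2),"t",round(float(o["clock"]),2))
    print("delta",R.inv().apply(np.array(pos)-o["position"]).round(4),"turn",(R.inv()*T).as_rotvec().round(3))
E
python3 - <<'E'
from h import *
from workcell import *
c=load("top");P=cloud(c)
m=(abs(P[...,2]-.059)<.006)&(abs(P[...,0]-.54)<.14)&(abs(P[...,1]-.29)<.14)
m[np.isnan(P[...,2])]=0; m=m.astype(np.uint8)
k=max(cv2.findContours(m,0,1)[0],key=cv2.contourArea)
print("casing",cv2.minAreaRect(ray(c,k[:,0],.06)[:,:2].astype(np.float32)))
ks,h=cv2.findContours(m,cv2.RETR_CCOMP,1)
for q in ks:
    if 150<cv2.contourArea(q)<1500: e=cv2.fitEllipse(q);print("bore by range",e,ray(c,e[0],.06).round(4))
g=cv2.cvtColor(c["color"],cv2.COLOR_RGB2GRAY); print(g[245,185:215:2])
# bolt heads: dark spots on the casing's top
s=cv2.inRange(g,0,150)&(cv2.drawContours(np.zeros_like(g),[cv2.convexHull(k)],-1,255,-1))
N,l,st,ce=cv2.connectedComponentsWithStats(s)
for i in range(1,N):
    if st[i,4]>12: print("dark",st[i],ray(c,ce[i],.063)[0].round(4))
# same for side view
c=load("side");P=cloud(c)
m=(abs(P[...,2]-.059)<.006)&(abs(P[...,0]-.54)<.14)&(abs(P[...,1]-.29)<.14); m=m.astype(np.uint8)
ks,h=cv2.findContours(m,cv2.RETR_CCOMP,1)
for q in ks:
    if cv2.contourArea(q)>100:
        w=ray(c,q[:,0],.06)[:,:2].astype(np.float32); print("side",cv2.contourArea(q),cv2.minAreaRect(w))
go((.543,-.0912,.15),-11.4)
E
```

```text
casing ((0.5464313626289368, 0.2871714234352112), (0.16306257247924805, 0.14968594908714294), 77.46621704101562)
bore by range ((197.01455688476562, 244.25454711914062), (22.646257400512695, 23.32195281982422), 31.958250045776367) [[0.5465 0.2871 0.06  ]]
[154  72 118 120 231 232 230 228 227 228 229 229 214 227 228]
dark [165 206   6  12  20] [0.6116 0.3515 0.063 ]
dark [175 209   8   7  35] [0.6134 0.3279 0.063 ]
dark [206 210  35  43 116] [0.5751 0.2134 0.063 ]
dark [160 222   6  13  36] [0.579  0.3602 0.063 ]
dark [226 223   8   6  36] [0.5883 0.2191 0.063 ]
dark [185 234  14  23 148] [0.5425 0.3002 0.063 ]
dark [156 236   6  14  39] [0.5466 0.3675 0.063 ]
dark [154 254   3  12  17] [0.514  0.3733 0.063 ]
dark [228 254   7  15  52] [0.5121 0.214  0.063 ]
dark [162 261   7   7  24] [0.5046 0.3509 0.063 ]
dark [223 272   7  14  31] [0.4796 0.2229 0.063 ]
dark [212 274   8   7  32] [0.48   0.2433 0.063 ]
side 2487.0 ((0.5437692403793335, 0.2772964835166931), (0.16295042634010315, 0.14894571900367737), 76.74126434326172)
side 190.5 ((0.546165406703949, 0.27916213870048523), (0.048276375979185104, 0.0485655814409256), 65.61207580566406)
at [0.1904 0.595  0.2416] yaw 72.26 q7 -0.09 t 0.1
delta [-0.5449 -0.5459  0.0923] turn [-1.00e-03  1.00e-03  1.46e+00]
```

Careful with the scale: shifts go in shares of 0.8 m and turns go in shares of 2 rad. That gives: -0.546 m / 0.8 = -0.6825, -0.545 m / 0.8 = -0.6813, 1.46 rad / 2 = 0.73.

>>> move_arm --plan '[{"delta_pos": [-0.3375,-0.3375,0],"turn": [0,0,0.365],"fingers": 0.4},{"delta_pos": [-0.3375,-0.3375,0],"turn": [0,0,0.365],"fingers": 0.4},{"delta_pos": [-0.3375,-0.3375,0],"turn": [0,0,0.365],"fingers": 0.4},{"delta_pos": [-0.3375,-0.3375,0],"turn": [0,0,0.365],"fingers": 0.4},{"delta_pos": [-0.3375,-0.3375,0],"turn": [0,0,0.365],"fingers": 0.4},{"delta_pos": [-0.3375,-0.3375,0],"turn": [0,0,0.365],"fingers": 0.4},{"delta_pos": [-0.6813,-0.6825,0.1],"turn": [0,0,0.73],"fingers": 0.4},{"delta_pos": [-0.6813,-0.6825,0.1],"turn": [0,0,0.73],"fingers": 0.4},{"delta_pos": [-0.6813,-0.6825,0.1],"turn": [0,0,0.73],"fingers": 0.4},{"delta_pos": [-0.6813,-0.6825,0.1],"turn": [0,0,0.73],"fingers": 0.4},{"delta_pos": [-0.6813,-0.6825,0.1],"turn": [0,0,0.73],"fingers": 0.4},{"delta_pos": [-0.6813,-0.6825,0.1],"turn": [0,0,0.73],"fingers": 0.4}]' --force 20

```text
clock: 1.6
position: [0.5306, -0.0668, 0.1678]
ee_rot: [0.774, 0.634, 0.0, 0.0]
ft_force: [0.4, 1.0, -0.6]
grip_width: 0.601
grasp_force: 0.0
```

>>> move_arm --plan '[{"delta_pos": [0,0,0]},{"delta_pos": [0,0,0]}]'

```text
validation failed for argument at $.pl...
```

Run:
```python
from h import *
go((.543,-.0912,.15),-11.4)
from workcell import *
o=get_obs();print(o["grip_width"],o["joint_pos"].round(2))
```

```text
at [ 0.5306 -0.0668  0.1678] yaw -11.36 q7 -0.04 t 1.6
delta [-0.0215  0.017   0.0178] turn [ 0.    -0.     0.001]
0.600744749345779 [-0.53  0.21  0.65  1.83 -0.14  1.15 -0.04]
```

>>> move_arm --plan '[{"delta_pos": [-0.0269,0.0213,0.0225],"turn": [0,0,0],"fingers": 0.4},{"delta_pos": [-0.0269,0.0213,0.0225],"turn": [0,0,0],"fingers": 0.4},{"delta_pos": [-0.0269,0.0213,0.0225],"turn": [0,0,0],"fingers": 0.4}]'

```text
clock: 1.98
position: [0.5422, -0.0888, 0.1501]
ee_rot: [0.774, 0.634, -0.0, -0.0]
ft_force: [-0.0, -0.3, 0.0]
grip_width: 0.6
grasp_force: 0.0
```

Run:
```python
from h import *
go((.543,-.0912,.064),-11.4)
from workcell import *
o=get_obs();print(o["ft_force"].round(2),o["torque"].round(3))
c=camera("top");np.savez("top1.npz",**c)
c=camera("side");np.savez("side1.npz",**c)
a=cv2.resize(c["color"][230:430,240:420],None,fx=3,fy=3);cv2.imwrite("pics/side1.png",a[...,::-1])
```

```text
at [ 0.5422 -0.0888  0.1501] yaw -11.37 q7 0.03 t 1.98
delta [-0.0022  0.0013  0.0861] turn [-0.001 -0.     0.001]
[-0.   -0.27  0.05] [-0.066 -0.033  0.003]
```

View pics/side1.png

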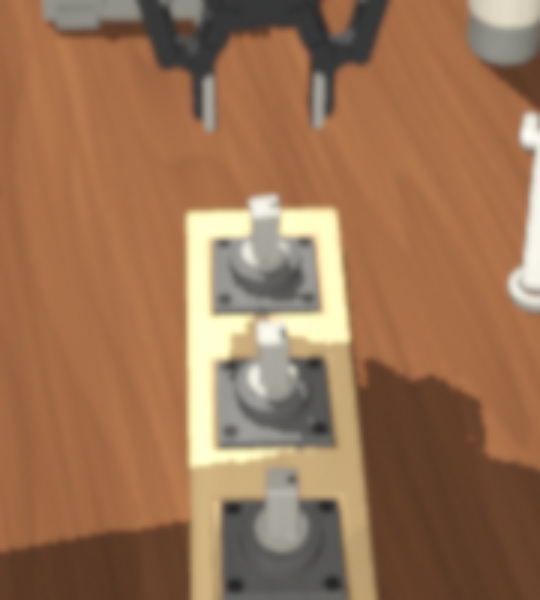

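The gripper is above unit_a with its fingertips at crop (205,125) and (318,125), straddling the tang line at x≈263. I go down with a little correction.

>>> move_arm --plan '[{"delta_pos": [-0.0025,0.0013,0.0375],"turn": [0,0,0],"fingers": 0.4},{"delta_pos": [-0.0025,0.0013,0.075],"turn": [0,0,0],"fingers": 0.4},{"delta_pos": [-0.0025,0.0013,0.105],"turn": [0,0,0],"fingers": 0.4},{"delta_pos": [-0.0025,0.0013,0.105],"turn": [0,0,0],"fingers": 0.4},{"delta_pos": [-0.0025,0.0013,0.105],"turn": [0,0,0],"fingers": 0.4}]'

```text
clock: 2.7
position: [0.5436, -0.0913, 0.0674]
ee_rot: [0.774, 0.634, 0.001, 0.0]
ft_force: [0.0, -1.1, 0.1]
grip_width: 0.602
grasp_force: 0.0
```

Run:
```python
from h import *
go((.543,-.0912,.066),-11.4)
from workcell import *
o=get_obs();print(o["ft_force"].round(2),o["torque"].round(3))
```

```text
at [ 0.5436 -0.0913  0.0674] yaw -11.36 q7 0.1 t 2.7
delta [-0.     -0.0006  0.0014] turn [ 0.001 -0.001  0.001]
[ 0.02 -1.09  0.13] [ 0.012 -0.022  0.037]
```

>>> move_arm --plan '[{"delta_pos": [0,0,0],"turn": [0,0,0],"fingers": 0.7},{"delta_pos": [0,0,0],"turn": [0,0,0],"fingers": 0.8},{"delta_pos": [0,0,0],"turn": [0,0,0],"fingers": 0.9},{"delta_pos": [0,0,0],"turn": [0,0,0],"fingers": 0.9},{"delta_pos": [0,0,0],"turn": [0,0,0],"fingers": 0.9}]' --force 20

```text
clock: 3.32
position: [0.5433, -0.0916, 0.0668]
ee_rot: [0.774, 0.633, 0.0, -0.0]
ft_force: [-2.7, 1.6, 5.9]
grip_width: 0.191
grasp_force: 19.5
```

```bash
cat > st.py <<'E'
from h import *
from workcell import *
go((.543,-.0912,.066),-11.4)
o=get_obs();print("F",o["ft_force"].round(2),"T",o["torque"].round(3),"grip",o["grip_width"].round(3),o["grasp_force"].round(1),"tau7",o["tau"][6].round(3))
E
python3 st.py
```

```text
at [ 0.5433 -0.0916  0.0668] yaw -11.4 q7 0.11 t 3.33
delta [ 0.0003 -0.0004  0.0008] turn [ 0.001 -0.001  0.   ]Traceback (most recent call last):
  File "st.py", line 4, in <module>
    o=get_obs();print("F",o["ft_force"].round(2),"T",o["torque"].round(3),"grip",o["grip_width"].round(3),o["grasp_force"].round(1),"tau7",o["tau"][6].round(3))
                                                                                 ^^^^^^^^^^^^^^^^^^^^^
AttributeError: 'float' object has no attribute 'round'
```

In the tool's units: -0.18 rad / 2 = -0.09.

>>> move_arm --plan '[{"delta_pos": [0,0,0],"turn": [0,0,-0.03],"fingers": 0.9},{"delta_pos": [0,0,0],"turn": [0,0,-0.06],"fingers": 0.9},{"delta_pos": [0,0,0],"turn": [0,0,-0.09],"fingers": 0.9},{"delta_pos": [0,0,0],"turn": [0,0,-0.09],"fingers": 0.9}]'

```text
clock: 3.82
position: [0.5435, -0.0917, 0.0668]
ee_rot: [0.714, 0.7, 0.001, 0.0]
ft_force: [-0.6, 1.8, 5.7]
grip_width: 0.184
grasp_force: 19.7
```

```bash
sed -i 's/\["grip_width"\].round(3)/["grip_width"]/;s/\["grasp_force"\].round(1)/["grasp_force"]/' st.py; python3 st.py
```

```text
at [ 0.5435 -0.0917  0.0668] yaw -1.11 q7 0.27 t 3.83
delta [ 0.0005 -0.0005  0.0008] turn [ 0.001 -0.001  0.18 ]
F [-0.6   1.84  5.72] T [ 0.256  0.202 -0.148] grip 0.18412964464681272 19.673688411712646 tau7 0.655
```

In the tool's units: 0.18 rad / 2 = 0.09.

>>> move_arm --plan '[{"delta_pos": [0,0,0],"turn": [0,0,0.03],"fingers": 0.9},{"delta_pos": [0,0,0],"turn": [0,0,0.06],"fingers": 0.9},{"delta_pos": [0,0,0],"turn": [0,0,0.09],"fingers": 0.9},{"delta_pos": [0,0,0],"turn": [0,0,0.09],"fingers": 0.9}]'

```text
clock: 4.32
position: [0.5436, -0.0918, 0.0668]
ee_rot: [0.774, 0.633, 0.001, 0.0]
ft_force: [-0.3, 1.0, 6.1]
grip_width: 0.182
grasp_force: 19.6
```

```bash
python3 st.py
```

```text
at [ 0.5436 -0.0918  0.0668] yaw -11.51 q7 0.1 t 4.33
delta [ 0.0005 -0.0007  0.0008] turn [ 0.001 -0.    -0.002]
F [-0.33  1.03  6.12] T [ 0.141  0.129 -0.064] grip 0.18213355918354754 19.628323316574097 tau7 -0.46
```

In the tool's units: -0.08 rad / 2 = -0.04.

>>> move_arm --plan '[{"delta_pos": [0,0,0],"turn": [0,0,-0.04],"fingers": 0.9},{"delta_pos": [0,0,0],"turn": [0,0,-0.08],"fingers": 0.9},{"delta_pos": [0,0,0],"turn": [0,0,-0.12],"fingers": 0.9},{"delta_pos": [0,0,0],"turn": [0,0,-0.14],"fingers": 0.9},{"delta_pos": [0,0,0],"turn": [0,0,-0.14],"fingers": 0.9}]'

```text
clock: 4.95
position: [0.5435, -0.0918, 0.0668]
ee_rot: [0.678, 0.735, 0.001, 0.0]
ft_force: [-0.5, 0.5, 5.9]
grip_width: 0.184
grasp_force: 19.7
```

```bash
python3 st.py
```

```text
at [ 0.5435 -0.0918  0.0668] yaw 4.57 q7 0.36 t 4.95
delta [ 0.0007 -0.0005  0.0008] turn [ 0.001 -0.001  0.279]
F [-0.54  0.53  5.88] T [ 0.203  0.172 -0.327] grip 0.18395828815363724 19.739906787872314 tau7 0.642
```

unit_a's torque climbs with the turn (0.15 to 0.33 N m), so it is bad. I turn it back, release it and go to unit_b.

In the tool's units: 0.22 rad / 2 = 0.11.

>>> move_arm --plan '[{"delta_pos": [0,0,0],"turn": [0,0,0.04],"fingers": 0.9},{"delta_pos": [0,0,0],"turn": [0,0,0.08],"fingers": 0.9},{"delta_pos": [0,0,0],"turn": [0,0,0.11],"fingers": 0.9},{"delta_pos": [0,0,0],"turn": [0,0,0.11],"fingers": 0.4},{"delta_pos": [0,0,0],"turn": [0,0,0.11],"fingers": 0.4},{"delta_pos": [0,0,0],"turn": [0,0,0.11],"fingers": 0.4}]'

```text
clock: 5.7
position: [0.5428, -0.0918, 0.066]
ee_rot: [0.754, 0.656, -0.0, -0.0]
ft_force: [0.1, -0.2, 0.2]
grip_width: 0.599
grasp_force: 0.0
```

In the tool's units: -0.07 m / 0.8 = -0.0875, -0.04 m / 0.8 = -0.05, 0.06 rad / 2 = 0.03.

>>> move_arm --plan '[{"delta_pos": [0,0,-0.05],"turn": [0,0,0.03],"fingers": 0.4},{"delta_pos": [0,0,-0.0875],"turn": [0,0,0.03],"fingers": 0.4},{"delta_pos": [0,0,-0.0875],"turn": [0,0,0.03],"fingers": 0.4}]'

```text
clock: 6.08
position: [0.5443, -0.092, 0.1382]
ee_rot: [0.774, 0.633, 0.002, 0.001]
ft_force: [-0.2, 0.5, -0.1]
grip_width: 0.599
grasp_force: 0.0
```

```bash
sed -i 's/^go.*/go((.5237,-.189,.11),-11.4)/' st.py; python3 st.py
```

```text
at [ 0.5443 -0.092   0.1382] yaw -11.39 q7 0.05 t 6.08
delta [-0.0992 -0.0011  0.0281] turn [ 0.004 -0.001  0.   ]
F [-0.19  0.51 -0.12] T [ 0.006 -0.007  0.002] grip 0.5993373670310655 0.0 tau7 -0.228
```

In the tool's units: -0.099 m / 0.8 = -0.1238, -0.05 m / 0.8 = -0.0625.

>>> move_arm --plan '[{"delta_pos": [-0.0625,-0.0013,0],"turn": [0,0,0],"fingers": 0.4},{"delta_pos": [-0.1238,-0.0013,0],"turn": [0,0,0],"fingers": 0.4},{"delta_pos": [-0.1238,-0.0013,0.025],"turn": [0,0,0],"fingers": 0.4},{"delta_pos": [-0.1238,-0.0013,0.025],"turn": [0,0,0],"fingers": 0.4},{"delta_pos": [-0.1238,-0.0013,0.025],"turn": [0,0,0],"fingers": 0.4}]'

```text
clock: 6.7
position: [0.5226, -0.188, 0.1161]
ee_rot: [0.773, 0.634, -0.0, -0.0]
ft_force: [0.4, -0.6, 0.8]
grip_width: 0.604
grasp_force: 0.0
```

```bash
sed -i 's/^go.*/go((.5237,-.189,.0665),-11.4)/' st.py; python3 st.py
```

```text
at [ 0.5226 -0.188   0.1161] yaw -11.34 q7 0.27 t 6.7
delta [-0.0008  0.0013  0.0496] turn [-0.001 -0.     0.001]
F [ 0.36 -0.61  0.83] T [ 0.031 -0.022  0.054] grip 0.6035685603656895 0.0 tau7 0.015
```

In the tool's units: 0.0495 m / 0.8 = 0.0619, -0.001 m / 0.8 = -0.0013.

>>> move_arm --plan '[{"delta_pos": [-0.0013,0.0013,0.0313],"turn": [0,0,0],"fingers": 0.4},{"delta_pos": [-0.0013,0.0013,0.0619],"turn": [0,0,0],"fingers": 0.4},{"delta_pos": [-0.0013,0.0013,0.0619],"turn": [0,0,0],"fingers": 0.4},{"delta_pos": [-0.0013,0.0013,0.0619],"turn": [0,0,0],"fingers": 0.7},{"delta_pos": [-0.0013,0.0013,0.0619],"turn": [0,0,0],"fingers": 0.8},{"delta_pos": [-0.0013,0.0013,0.0619],"turn": [0,0,0],"fingers": 0.9},{"delta_pos": [-0.0013,0.0013,0.0619],"turn": [0,0,0],"fingers": 0.9},{"delta_pos": [-0.0013,0.0013,0.0619],"turn": [0,0,0],"fingers": 0.9}]'

```text
clock: 7.7
position: [0.5239, -0.1898, 0.0677]
ee_rot: [0.774, 0.633, 0.001, 0.0]
ft_force: [-1.2, 3.0, 6.7]
grip_width: 0.185
grasp_force: 25.0
```

```bash
python3 st.py
```

```text
at [ 0.5239 -0.1898  0.0677] yaw -11.4 q7 0.31 t 7.7
delta [ 0.0008 -0.0003  0.0012] turn [ 0.002 -0.001  0.   ]
F [-1.22  3.05  6.67] T [0.245 0.358 0.047] grip 0.18459266445364492 25.004204213619232 tau7 -0.022
```

In the tool's units: -0.26 rad / 2 = -0.13.

>>> move_arm --plan '[{"delta_pos": [0,0,0],"turn": [0,0,-0.04],"fingers": 0.9},{"delta_pos": [0,0,0],"turn": [0,0,-0.08],"fingers": 0.9},{"delta_pos": [0,0,0],"turn": [0,0,-0.12],"fingers": 0.9},{"delta_pos": [0,0,0],"turn": [0,0,-0.13],"fingers": 0.9},{"delta_pos": [0,0,0],"turn": [0,0,-0.13],"fingers": 0.9}]'

```text
clock: 8.32
position: [0.5237, -0.19, 0.0677]
ee_rot: [0.685, 0.728, 0.001, 0.0]
ft_force: [-1.3, 1.5, 7.0]
grip_width: 0.182
grasp_force: 25.0
```

```bash
python3 st.py
```

```text
at [ 0.5237 -0.19    0.0677] yaw 3.47 q7 0.55 t 8.32
delta [0.001  0.     0.0012] turn [ 0.002 -0.     0.26 ]
F [-1.34  1.51  6.96] T [ 0.174  0.43  -0.308] grip 0.18198233496436356 24.954992830753326 tau7 0.439
```

unit_b drags too, at about 0.3 N m. I turn it back and go to unit_c.

In the tool's units: -0.06 m / 0.8 = -0.075, -0.04 m / 0.8 = -0.05, 0.26 rad / 2 = 0.13.

>>> move_arm --plan '[{"delta_pos": [0,0,0],"turn": [0,0,0.04],"fingers": 0.9},{"delta_pos": [0,0,0],"turn": [0,0,0.08],"fingers": 0.9},{"delta_pos": [0,0,0],"turn": [0,0,0.11],"fingers": 0.9},{"delta_pos": [0,0,0],"turn": [0,0,0.11],"fingers": 0.4},{"delta_pos": [0,0,0],"turn": [0,0,0.11],"fingers": 0.4},{"delta_pos": [0,0,0],"turn": [0,0,0.11],"fingers": 0.4},{"delta_pos": [0,0,-0.05],"turn": [0,0,0.12],"fingers": 0.4},{"delta_pos": [0,0,-0.075],"turn": [0,0,0.13],"fingers": 0.4},{"delta_pos": [0,0,-0.075],"turn": [0,0,0.13],"fingers": 0.4},{"delta_pos": [0,0,-0.075],"turn": [0,0,0.13],"fingers": 0.4}]'

```text
clock: 9.57
position: [0.5228, -0.1895, 0.1258]
ee_rot: [0.774, 0.634, -0.0, -0.0]
ft_force: [0.7, 0.7, -0.8]
grip_width: 0.599
grasp_force: 0.0
```

```bash
sed -i 's/^go.*/go((.504,-.287,.11),-11.4)/' st.py; python3 st.py
```

```text
at [ 0.5228 -0.1895  0.1258] yaw -11.36 q7 0.26 t 9.57
delta [-0.0992  0.0008  0.0157] turn [-0.001 -0.     0.001]
F [ 0.75  0.67 -0.79] T [-0.017  0.01   0.034] grip 0.5987191341210684 0.0 tau7 -0.014
```

In the tool's units: -0.099 m / 0.8 = -0.1238, 0.01 m / 0.8 = 0.0125.

>>> move_arm --plan '[{"delta_pos": [-0.0625,0.0013,0],"turn": [0,0,0],"fingers": 0.4},{"delta_pos": [-0.1238,0.0013,0],"turn": [0,0,0],"fingers": 0.4},{"delta_pos": [-0.1238,0.0013,0.0125],"turn": [0,0,0],"fingers": 0.4},{"delta_pos": [-0.1238,0.0013,0.0125],"turn": [0,0,0],"fingers": 0.4},{"delta_pos": [-0.1238,0.0013,0.0125],"turn": [0,0,0],"fingers": 0.4}]'

```text
clock: 10.2
position: [0.505, -0.2857, 0.1161]
ee_rot: [0.773, 0.634, -0.0, -0.001]
ft_force: [0.5, 0.2, -0.1]
grip_width: 0.599
grasp_force: 0.0
```

```bash
sed -i 's/^go.*/go((.504,-.287,.0665),-11.4)/' st.py; python3 st.py
```

```text
at [ 0.505  -0.2857  0.1161] yaw -11.29 q7 0.47 t 10.2
delta [-0.0015 -0.0006  0.0496] turn [-0.001 -0.001  0.002]
F [ 0.46  0.2  -0.09] T [ 0.003 -0.005  0.005] grip 0.5988221942547044 0.0 tau7 0.003
```

In the tool's units: 0.0495 m / 0.8 = 0.0619, -0.001 m / 0.8 = -0.0013.

>>> move_arm --plan '[{"delta_pos": [-0.0013,-0.0013,0.0313],"turn": [0,0,0],"fingers": 0.4},{"delta_pos": [-0.0013,-0.0013,0.0619],"turn": [0,0,0],"fingers": 0.4},{"delta_pos": [-0.0013,-0.0013,0.0619],"turn": [0,0,0],"fingers": 0.4},{"delta_pos": [-0.0013,-0.0013,0.0619],"turn": [0,0,0],"fingers": 0.7},{"delta_pos": [-0.0013,-0.0013,0.0619],"turn": [0,0,0],"fingers": 0.8},{"delta_pos": [-0.0013,-0.0013,0.0619],"turn": [0,0,0],"fingers": 0.9},{"delta_pos": [-0.0013,-0.0013,0.0619],"turn": [0,0,0],"fingers": 0.9},{"delta_pos": [-0.0013,-0.0013,0.0619],"turn": [0,0,0],"fingers": 0.9}]'

```text
clock: 11.2
position: [0.5039, -0.288, 0.0682]
ee_rot: [0.774, 0.633, 0.001, 0.0]
ft_force: [-2.6, 1.8, 7.8]
grip_width: 0.182
grasp_force: 24.5
```

```bash
python3 st.py
```

```text
at [ 0.5039 -0.288   0.0682] yaw -11.4 q7 0.51 t 11.2
delta [ 0.001  -0.0001  0.0017] turn [ 0.001 -0.    -0.   ]
F [-2.61  1.81  7.81] T [0.363 0.398 0.059] grip 0.1816422670048194 24.54501450061798 tau7 -0.009
```

In the tool's units: -0.26 rad / 2 = -0.13.

>>> move_arm --plan '[{"delta_pos": [0,0,0],"turn": [0,0,-0.04],"fingers": 0.9},{"delta_pos": [0,0,0],"turn": [0,0,-0.08],"fingers": 0.9},{"delta_pos": [0,0,0],"turn": [0,0,-0.12],"fingers": 0.9},{"delta_pos": [0,0,0],"turn": [0,0,-0.13],"fingers": 0.9},{"delta_pos": [0,0,0],"turn": [0,0,-0.13],"fingers": 0.9}]'

```text
clock: 11.82
position: [0.504, -0.2879, 0.0681]
ee_rot: [0.685, 0.728, 0.001, 0.001]
ft_force: [-1.2, 1.2, 6.1]
grip_width: 0.18
grasp_force: 24.5
```

```bash
python3 st.py
```

```text
at [ 0.504  -0.2879  0.0681] yaw 3.51 q7 0.75 t 11.82
delta [0.0009 0.     0.0016] turn [ 0.002 -0.     0.26 ]
F [-1.23  1.2   6.07] T [0.357 0.195 0.028] grip 0.1803607150123963 24.45180594921112 tau7 0.165
```

unit_c turns freely: the torque changed by only 0.03 N m over 0.26 rad. I turn it on to about 1.45 rad in all.

In the tool's units: -0.24 rad / 2 = -0.12.

>>> move_arm --plan '[{"delta_pos": [0,0,0],"turn": [0,0,-0.06],"fingers": 0.9},{"delta_pos": [0,0,0],"turn": [0,0,-0.12],"fingers": 0.9},{"delta_pos": [0,0,0],"turn": [0,0,-0.18],"fingers": 0.9},{"delta_pos": [0,0,0],"turn": [0,0,-0.18],"fingers": 0.9}]'

```text
clock: 12.32
position: [0.5042, -0.2879, 0.0681]
ee_rot: [0.544, 0.839, 0.001, 0.001]
ft_force: [-0.1, 0.8, 6.5]
grip_width: 0.185
grasp_force: 24.5
```

```bash
python3 st.py
```

```text
at [ 0.5042 -0.2879  0.0681] yaw 24.11 q7 1.07 t 12.32
delta [0.0009 0.0002 0.0016] turn [ 0.002 -0.     0.62 ]
F [-0.11  0.79  6.55] T [ 0.542  0.098 -0.06 ] grip 0.18515368384189915 24.51059728860855 tau7 1.159
```

In the tool's units: -0.83 rad / 2 = -0.415.

>>> move_arm --plan '[{"delta_pos": [0,0,0],"turn": [0,0,-0.06],"fingers": 0.9},{"delta_pos": [0,0,0],"turn": [0,0,-0.12],"fingers": 0.9},{"delta_pos": [0,0,0],"turn": [0,0,-0.18],"fingers": 0.9},{"delta_pos": [0,0,0],"turn": [0,0,-0.24],"fingers": 0.9},{"delta_pos": [0,0,0],"turn": [0,0,-0.3],"fingers": 0.9},{"delta_pos": [0,0,0],"turn": [0,0,-0.36],"fingers": 0.9},{"delta_pos": [0,0,0],"turn": [0,0,-0.415],"fingers": 0.9},{"delta_pos": [0,0,0],"turn": [0,0,-0.415],"fingers": 0.9},{"delta_pos": [0,0,0],"turn": [0,0,-0.415],"fingers": 0.9}]'

```text
clock: 13.45
position: [0.5045, -0.2874, 0.0681]
ee_rot: [0.16, 0.987, 0.0, 0.001]
ft_force: [0.5, 2.8, 7.2]
grip_width: 0.182
grasp_force: 24.5
```

```bash
python3 st.py
```

```text
at [ 0.5045 -0.2874  0.0681] yaw 71.56 q7 1.83 t 13.45
delta [0.0006 0.0003 0.0016] turn [2.000e-03 1.000e-03 1.448e+00]
F [0.47 2.76 7.18] T [0.836 0.032 0.007] grip 0.1818576300606677 24.51684147119522 tau7 0.027
```

In the tool's units: -0.125 m / 0.8 = -0.1563, -0.115 m / 0.8 = -0.1438.

>>> move_arm --plan '[{"delta_pos": [0,0,0],"turn": [0,0,0],"fingers": 1.0},{"delta_pos": [0,0,0],"turn": [0,0,0],"fingers": 1.0},{"delta_pos": [0,0,-0.0063],"turn": [0,0,0],"fingers": 1.0},{"delta_pos": [0,0,-0.015],"turn": [0,0,0],"fingers": 1.0},{"delta_pos": [0,0,-0.025],"turn": [0,0,0],"fingers": 1.0},{"delta_pos": [0,0,-0.0375],"turn": [0,0,0],"fingers": 1.0},{"delta_pos": [0,0,-0.0688],"turn": [0,0,0],"fingers": 1.0},{"delta_pos": [0,0,-0.1063],"turn": [0,0,0],"fingers": 1.0},{"delta_pos": [0,0,-0.1438],"turn": [0,0,0],"fingers": 1.0},{"delta_pos": [0,0,-0.1563],"turn": [0,0,0],"fingers": 1.0},{"delta_pos": [0,0,-0.1563],"turn": [0,0,0],"fingers": 1.0}]' --force 50

```text
clock: 14.82
position: [0.5035, -0.2879, 0.1922]
ee_rot: [0.159, 0.987, 0.0, 0.0]
ft_force: [0.1, 0.2, -4.5]
grip_width: 0.179
grasp_force: 50.4
```

```bash
sed -i 's/^go.*/go((.5465,.286,.19),71.6)/' st.py; python3 st.py
```

```text
at [ 0.5035 -0.2879  0.1922] yaw 71.67 q7 1.79 t 14.82
delta [0.1396 0.5583 0.0022] turn [0.    0.001 0.001]
F [ 0.15  0.24 -4.48] T [-0.035 -0.002  0.017] grip 0.17890782665182653 50.441765785217285 tau7 -0.041
```

The unit is held, with 4.5 N on the wrist. I carry it to the casing.

>>> move_arm --plan '[{"delta_pos": [0.0088,0.035,0],"turn": [0,0,0],"fingers": 1.0},{"delta_pos": [0.0238,0.0975,0],"turn": [0,0,0],"fingers": 1.0},{"delta_pos": [0.0388,0.16,0],"turn": [0,0,0],"fingers": 1.0},{"delta_pos": [0.0563,0.225,0],"turn": [0,0,0],"fingers": 1.0},{"delta_pos": [0.0725,0.29,0],"turn": [0,0,0],"fingers": 1.0},{"delta_pos": [0.0888,0.355,0],"turn": [0,0,0],"fingers": 1.0},{"delta_pos": [0.105,0.42,0],"turn": [0,0,0],"fingers": 1.0},{"delta_pos": [0.1213,0.485,0],"turn": [0,0,0],"fingers": 1.0},{"delta_pos": [0.1375,0.55,0],"turn": [0,0,0],"fingers": 1.0},{"delta_pos": [0.1525,0.61,0],"turn": [0,0,0],"fingers": 1.0},{"delta_pos": [0.1663,0.665,0],"turn": [0,0,0],"fingers": 1.0},{"delta_pos": [0.1744,0.6975,0.0025],"turn": [0,0,0],"fingers": 1.0}]'

```text
clock: 16.32
position: [0.5452, 0.2884, 0.1881]
ee_rot: [0.158, 0.987, -0.0, -0.001]
ft_force: [0.3, -1.2, -2.9]
grip_width: 0.178
grasp_force: 50.4
```

In the tool's units: 0.04 m / 0.8 = 0.05, 0.02 m / 0.8 = 0.025.

>>> move_arm --plan '[{"delta_pos": [0,0,0.025],"turn": [0,0,0],"fingers": 1.0},{"delta_pos": [0,0,0.05],"turn": [0,0,0],"fingers": 1.0},{"delta_pos": [0,0,0.05],"turn": [0,0,0],"fingers": 1.0}]'

```text
clock: 16.7
position: [0.5448, 0.2848, 0.1469]
ee_rot: [0.159, 0.987, -0.002, -0.002]
ft_force: [-0.0, 1.2, -3.8]
grip_width: 0.178
grasp_force: 50.2
```

```bash
sed -i 's/^go.*/go((.5465,.286,.13),71.6)/' st.py; python3 st.py
python3 - <<'E'
from h import *
from workcell import *
for n in("top","side"):
    c=camera(n);np.savez(f"{n}2.npz",**c)
    if n=="side":
        u=proj(c,(.5465,.286,.06))[0].astype(int);print("bore px",proj(c,(.5465,.286,.06)))
        a=cv2.resize(c["color"][130:270,220:360],None,fx=4,fy=4,interpolation=2);cv2.imwrite("pics/side2.png",a[...,::-1])
E
```

```text
at [0.5448 0.2848 0.1469] yaw 71.68 q7 0.71 t 16.7
delta [-0.0013  0.0017  0.0169] turn [-0.004 -0.004  0.001]
F [-0.03  1.24 -3.8 ] T [ 0.032 -0.007  0.026] grip 0.1779490651168195 50.21091163158417 tau7 0.005
bore px [[288.56023788 193.83643619]]
```

View pics/side2.png

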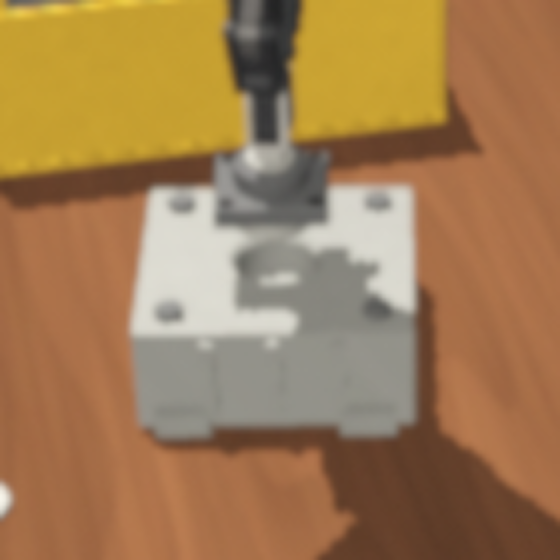

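The picture shows the unit hanging over the bore, the flange bottom at crop y≈220 and the bore at about (276,262). The casing bolts are at (182,203), (378,202), (168,312) and (377,308). I check the bore centre by the bolts in both views.

Run:
```python
from h import *
def cents(c,guess,r,zt):
    g=cv2.cvtColor(c["color"],cv2.COLOR_RGB2GRAY); out=[]
    for u,v in guess:
        u,v=int(u),int(v); w=255.-g[v-r:v+r+1,u-r:u+r+1]; w=np.clip(w-np.median(w)-25,0,None); yy,xx=np.mgrid[v-r:v+r+1,u-r:u+r+1]
        out.append(((w*xx).sum()/w.sum(),(w*yy).sum()/w.sum()))
    X=ray(c,out,zt); print(X.round(4)[:,:2].tolist(),"mean",X.mean(0).round(4)); d=X[:,None,:]-X[None]; print(np.linalg.norm(d,axis=-1)[0].round(4))
cents(load("side"),[(265.5,181),(314.5,180.5),(262,208),(314,207)],5,.064)
cents(load("top"),[(178.5,212),(229.5,225.5),(165,264),(215.5,277)],5,.064)
# rim of bore in top view by dark ring: hole edges
c=load("top");P=cloud(c)
for zz in(.002,.004):
    m=((P[...,2]<.059-zz)&(abs(P[...,0]-.5465)<.032)&(abs(P[...,1]-.286)<.032)).astype(np.uint8)
    k=max(cv2.findContours(m,0,1)[0],key=cv2.contourArea);e=cv2.fitEllipse(k);print(e,ray(c,e[0],.057))
# held unit: flange/tang in both views, by height over casing
for n in("top","side"):
    c=load(n,"2");Q=cloud(c); m=(Q[...,2]>.098)&(Q[...,2]<.122)&(abs(Q[...,0]-.545)<.06)&(abs(Q[...,1]-.285)<.06)
    q=Q[m];print(n,len(q),q.min(0).round(4),q.max(0).round(4), q[q[:,2]>.108].mean(0).round(4))
```

```text
[[0.506, 0.359], [0.6152, 0.3333], [0.4802, 0.2379], [0.5885, 0.2133]] mean [0.5475 0.2859 0.064 ]
[0.     0.1122 0.1238 0.1675]
[[0.613, 0.3269], [0.5883, 0.2187], [0.5038, 0.3515], [0.4797, 0.2432]] mean [0.5462 0.2851 0.064 ]
[0.     0.111  0.112  0.1574]
((196.44769287109375, 244.0070037841797), (23.01732063293457, 24.978002548217773), 20.018579483032227) [[0.54716002 0.28893448 0.057     ]]
((196.6918487548828, 244.1241455078125), (21.311086654663086, 22.125133514404297), 81.79269409179688) [[0.54692637 0.2884069  0.057     ]]
top 253 [0.5096 0.2486 0.1005] [0.5742 0.2831 0.1218] [0.5463 0.2673 0.112 ]
side 471 [0.5097 0.2453 0.0985] [0.5802 0.3182 0.122 ] [0.5434 0.2733 0.1132]
```

Bolt spacing matches (111, 112 and 157 mm), and the bore is at (0.5465, 0.286). I go down to just above the mouth.

In the tool's units: 0.02 m / 0.8 = 0.025, 0.01 m / 0.8 = 0.0125.

>>> move_arm --plan '[{"delta_pos": [-0.0013,0.0019,0.0125],"turn": [0,0,0],"fingers": 1.0},{"delta_pos": [-0.0013,0.0019,0.025],"turn": [0,0,0],"fingers": 1.0},{"delta_pos": [-0.0013,0.0019,0.025],"turn": [0,0,0],"fingers": 1.0},{"delta_pos": [-0.0013,0.0019,0.025],"turn": [0,0,0],"fingers": 1.0},{"delta_pos": [-0.0013,0.0019,0.025],"turn": [0,0,0],"fingers": 1.0}]'

```text
clock: 17.42
position: [0.548, 0.287, 0.1305]
ee_rot: [0.159, 0.987, 0.0, 0.0]
ft_force: [-0.4, -0.7, -4.9]
grip_width: 0.172
grasp_force: 50.3
```

```bash
sed -i 's/^go.*/go((.5465,.286,.108),71.6)/' st.py; python3 st.py
```

```text
at [0.548  0.287  0.1305] yaw 71.67 q7 0.71 t 17.43
delta [ 0.0011 -0.0014  0.0225] turn [0.001 0.    0.001]
F [-0.41 -0.66 -4.89] T [-0.019  0.     0.002] grip 0.17234068897108346 50.258232951164246 tau7 0.0
```

In the tool's units: 0.011 m / 0.8 = 0.0138, -0.0014 m / 0.8 = -0.0018.

>>> move_arm --plan '[{"delta_pos": [0.0013,-0.0018,0.005],"turn": [0,0,0],"fingers": 1.0},{"delta_pos": [0.0013,-0.0018,0.01],"turn": [0,0,0],"fingers": 1.0},{"delta_pos": [0.0013,-0.0018,0.0138],"turn": [0,0,0],"fingers": 1.0},{"delta_pos": [0.0013,-0.0018,0.0138],"turn": [0,0,0],"fingers": 1.0},{"delta_pos": [0.0013,-0.0018,0.0138],"turn": [0,0,0],"fingers": 1.0}]'

```text
clock: 18.05
position: [0.5473, 0.2862, 0.1215]
ee_rot: [0.159, 0.987, 0.001, 0.001]
ft_force: [-5.1, -2.4, 14.3]
grip_width: 0.171
grasp_force: 53.2
```

```bash
python3 st.py
```

```text
at [0.5473 0.2862 0.1215] yaw 71.67 q7 0.71 t 18.05
delta [ 0.0007 -0.0004  0.0135] turn [0.002 0.002 0.001]
F [-5.09 -2.42 14.29] T [-1.006  1.286 -0.006] grip 0.17086554686673516 53.22312891483307 tau7 -0.0
```

Early contact: a 19 N upward push, with the chamfer pushing towards −x and −y. I back off a little, shift that way and retry.

In the tool's units: -0.003 m / 0.8 = -0.0038, -0.0015 m / 0.8 = -0.0019.

>>> move_arm --plan '[{"delta_pos": [0,0,-0.0038],"turn": [0,0,0],"fingers": 1.0},{"delta_pos": [0.0019,-0.0019,-0.0038],"turn": [0,0,0],"fingers": 1.0},{"delta_pos": [0.0019,-0.0019,-0.0038],"turn": [0,0,0],"fingers": 1.0}]'

```text
clock: 18.42
position: [0.5447, 0.285, 0.1222]
ee_rot: [0.159, 0.987, 0.0, 0.0]
ft_force: [0.3, 1.0, -0.1]
grip_width: 0.175
grasp_force: 50.7
```

```bash
python3 st.py
```

```text
at [0.5447 0.285  0.1222] yaw 71.68 q7 0.71 t 18.43
delta [-0.0014  0.0015  0.0142] turn [0.001 0.    0.001]
F [ 0.28  1.05 -0.1 ] T [ 0.114 -0.206  0.005] grip 0.1753515992057176 50.73206841945648 tau7 -0.006
```

In the tool's units: 0.003 m / 0.8 = 0.0038, 0.001 m / 0.8 = 0.0013.

>>> move_arm --plan '[{"delta_pos": [0,0,0.0013],"turn": [0,0,0],"fingers": 1.0},{"delta_pos": [0,0,0.0025],"turn": [0,0,0],"fingers": 1.0},{"delta_pos": [0,0,0.0038],"turn": [0,0,0],"fingers": 1.0},{"delta_pos": [0,0,0.0038],"turn": [0,0,0],"fingers": 1.0}]'

```text
clock: 18.92
position: [0.5455, 0.2854, 0.1217]
ee_rot: [0.159, 0.987, 0.001, 0.001]
ft_force: [-4.0, -1.5, 17.4]
grip_width: 0.179
grasp_force: 53.7
```

```bash
python3 st.py
```

```text
at [0.5455 0.2854 0.1217] yaw 71.68 q7 0.71 t 18.93
delta [-0.0008  0.0009  0.0137] turn [0.002 0.002 0.001]
F [-4.04 -1.53 17.39] T [-0.847  1.183 -0.03 ] grip 0.17851108860093415 53.72755765914917 tau7 0.0
```

Run:
```python
from h import *
from workcell import *
c=camera("side");np.savez("side3.npz",**c);t=camera("top");np.savez("top3.npz",**t)
a=cv2.resize(c["color"][145:225,245:335],None,fx=8,fy=7.5,interpolation=2)
def d(X,col):
    for u,v in proj(c,X): cv2.circle(a,(int((u-245+.5)*8),int((v-145+.5)*7.5)),2,col,-1)
th=np.linspace(0,2*np.pi,40)
ring=lambda x,y,z,r:np.c_[x+r*np.cos(th),y+r*np.sin(th),0*th+z]
p=get_obs()["position"]
d(ring(.5465,.286,.06,.0265),(255,0,0)); d(ring(p[0],p[1],p[2]-.0621+.038,.021),(0,255,0)); d(ring(p[0],p[1],p[2]-.0621,.022),(0,0,255))
cv2.imwrite("pics/side3.png",a[...,::-1])
```

```text
(no output)
```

View pics/side3.png

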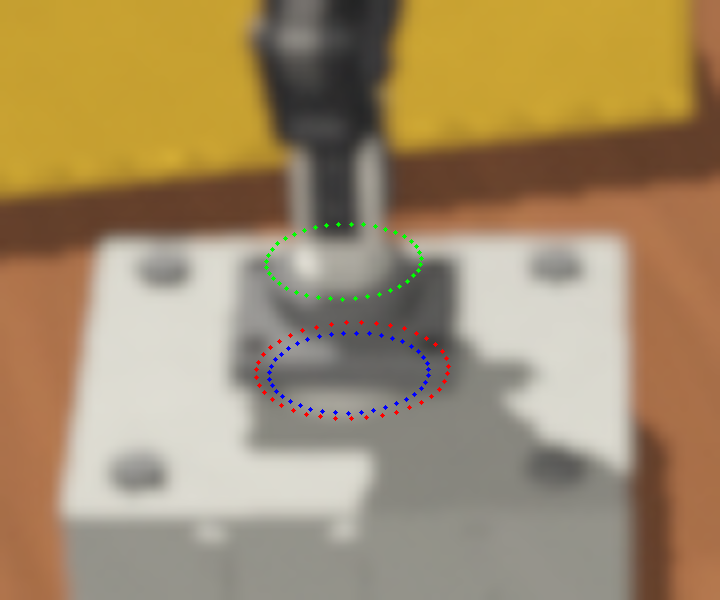

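The overlay (unit blue, bore red) shows the alignment good to 1–2 mm. The moment puts the contact on the unit's −y side in both tries, and the range data put the bore nearer y = 0.288. I back off, shift +y and retry.

In the tool's units: -0.004 m / 0.8 = -0.005, -0.0003 m / 0.8 = -0.0004.

>>> move_arm --plan '[{"delta_pos": [0,0,-0.005],"turn": [0,0,0],"fingers": 1.0},{"delta_pos": [-0.0004,0.005,-0.005],"turn": [0,0,0],"fingers": 1.0},{"delta_pos": [-0.0004,0.005,-0.005],"turn": [0,0,0],"fingers": 1.0},{"delta_pos": [-0.0004,0.005,-0.0025],"turn": [0,0,0],"fingers": 1.0},{"delta_pos": [-0.0004,0.005,-0.0013],"turn": [0,0,0],"fingers": 1.0},{"delta_pos": [-0.0004,0.005,0],"turn": [0,0,0],"fingers": 1.0},{"delta_pos": [-0.0004,0.005,0],"turn": [0,0,0],"fingers": 1.0}]'

```text
clock: 19.9
position: [0.546, 0.2885, 0.119]
ee_rot: [0.159, 0.987, -0.0, -0.0]
ft_force: [0.4, -0.3, -3.2]
grip_width: 0.175
grasp_force: 50.3
```

```bash
python3 st.py
```

```text
at [0.546  0.2885 0.119 ] yaw 71.68 q7 0.7 t 19.9
delta [-0.0012 -0.0022  0.011 ] turn [-0.    -0.     0.001]
F [ 0.41 -0.32 -3.25] T [-0.011 -0.024 -0.031] grip 0.1753327936120671 50.346436500549316 tau7 0.0
```

It now goes in freely (z 0.119, no contact force). I carry on down.

In the tool's units: 0.004 m / 0.8 = 0.005, 0.001 m / 0.8 = 0.0013.

>>> move_arm --plan '[{"delta_pos": [0,0,0.0013],"turn": [0,0,0],"fingers": 1.0},{"delta_pos": [0,0,0.0031],"turn": [0,0,0],"fingers": 1.0},{"delta_pos": [0,0,0.005],"turn": [0,0,0],"fingers": 1.0},{"delta_pos": [0,0,0.005],"turn": [0,0,0],"fingers": 1.0}]'

```text
clock: 20.4
position: [0.546, 0.2885, 0.1149]
ee_rot: [0.159, 0.987, -0.0, -0.0]
ft_force: [-0.3, -0.8, -3.9]
grip_width: 0.173
grasp_force: 50.3
```

```bash
python3 st.py
```

```text
at [0.546  0.2885 0.1149] yaw 71.68 q7 0.71 t 20.4
delta [-0.0013 -0.0022  0.0069] turn [-0.    -0.     0.001]
F [-0.28 -0.76 -3.9 ] T [-0.033 -0.011  0.013] grip 0.17275444978600366 50.346742272377014 tau7 0.0
```

In the tool's units: 0.0055 m / 0.8 = 0.0069, 0.0045 m / 0.8 = 0.0056.

>>> move_arm --plan '[{"delta_pos": [0,0,0.0019],"turn": [0,0,0],"fingers": 1.0},{"delta_pos": [0,0,0.0038],"turn": [0,0,0],"fingers": 1.0},{"delta_pos": [0,0,0.0056],"turn": [0,0,0],"fingers": 1.0},{"delta_pos": [0,0,0.0069],"turn": [0,0,0],"fingers": 1.0},{"delta_pos": [0,0,0.0069],"turn": [0,0,0],"fingers": 1.0}]'

```text
clock: 21.02
position: [0.546, 0.2886, 0.1095]
ee_rot: [0.159, 0.987, 0.0, -0.0]
ft_force: [0.3, -0.3, -3.8]
grip_width: 0.172
grasp_force: 50.3
```

```bash
python3 st.py
```

```text
at [0.546  0.2886 0.1095] yaw 71.68 q7 0.71 t 21.02
delta [-0.0013 -0.0023  0.0015] turn [ 0.    -0.     0.001]
F [ 0.28 -0.26 -3.82] T [-0.009 -0.037 -0.03 ] grip 0.17167033570250856 50.346638560295105 tau7 0.0
```

In the tool's units: 0.0015 m / 0.8 = 0.0019, 0.001 m / 0.8 = 0.0013.

>>> move_arm --plan '[{"delta_pos": [0,0,0.0006],"turn": [0,0,0],"fingers": 1.0},{"delta_pos": [0,0,0.0013],"turn": [0,0,0],"fingers": 1.0},{"delta_pos": [0,0,0.0019],"turn": [0,0,0],"fingers": 1.0},{"delta_pos": [0,0,0.0019],"turn": [0,0,0],"fingers": 1.0}]'

```text
clock: 21.52
position: [0.5462, 0.2885, 0.1084]
ee_rot: [0.159, 0.987, 0.0, 0.0]
ft_force: [-0.6, 0.2, -0.9]
grip_width: 0.173
grasp_force: 50.8
```

```bash
python3 st.py
```

```text
at [0.5462 0.2885 0.1084] yaw 71.67 q7 0.71 t 21.52
delta [-0.0011 -0.0023  0.0004] turn [0.    0.    0.001]
F [-0.64  0.18 -0.88] T [-0.101  0.2   -0.014] grip 0.17313636369557306 50.77472984790802 tau7 -0.007
```

In the tool's units: 0.0005 m / 0.8 = 0.0006.

>>> move_arm --plan '[{"delta_pos": [0,0,0.0006],"turn": [0,0,0],"fingers": 1.0},{"delta_pos": [0,0,0.0006],"turn": [0,0,0],"fingers": 0.7},{"delta_pos": [0,0,0.0006],"turn": [0,0,0],"fingers": 0.5},{"delta_pos": [0,0,0.0006],"turn": [0,0,0],"fingers": 0.4},{"delta_pos": [0,0,0.0006],"turn": [0,0,0],"fingers": 0.4},{"delta_pos": [0,0,0.0006],"turn": [0,0,0],"fingers": 0.4}]' --force 20

```text
clock: 22.28
position: [0.5461, 0.2886, 0.1076]
ee_rot: [0.159, 0.987, 0.0, -0.0]
ft_force: [0.1, -1.2, -0.3]
grip_width: 0.599
grasp_force: 0.0
```

In the tool's units: -0.18 m / 0.8 = -0.225, -0.16 m / 0.8 = -0.2.

>>> move_arm --plan '[{"delta_pos": [0,0,-0.025],"turn": [0,0,0],"fingers": 0.4},{"delta_pos": [0,0,-0.0625],"turn": [0,0,0],"fingers": 0.4},{"delta_pos": [0,0,-0.125],"turn": [0,0,0],"fingers": 0.4},{"delta_pos": [0,-0.075,-0.15],"turn": [0,0,0],"fingers": 0.4},{"delta_pos": [0,-0.15,-0.15],"turn": [0,0,0],"fingers": 0.4},{"delta_pos": [0.0625,-0.2,-0.15],"turn": [0,0,0],"fingers": 0.4},{"delta_pos": [0.125,-0.225,-0.15],"turn": [0,0,0],"fingers": 0.4},{"delta_pos": [0.125,-0.225,-0.15],"turn": [0,0,0],"fingers": 0.4}]'

```text
clock: 23.28
position: [0.3919, 0.1488, 0.2279]
ee_rot: [0.159, 0.987, 0.0, 0.0]
ft_force: [-0.2, -0.4, 1.0]
grip_width: 0.601
grasp_force: 0.0
```

```bash
python3 st.py
python3 - <<'E'
from h import *
from workcell import *
im=[]
for n in("top","side"):
    c=camera(n);Q=cloud(c)
    im.append(c["color"])
    near=(abs(Q[...,0]-.5465)<.06)&(abs(Q[...,1]-.287)<.06)
    m=near&(Q[...,2]>.112)&(Q[...,2]<.135); print(n,"tang top",m.sum(),Q[m].mean(0).round(4), "max z",np.nanmax(Q[...,2][near]).round(4))
    f=near&(Q[...,2]>.066)&(Q[...,2]<.076); q=Q[f]
    A=np.c_[q[:,:2]-q[:,:2].mean(0),np.ones(len(q))];print("flange top fit",np.linalg.lstsq(A,q[:,2],rcond=None)[0].round(4),len(q))
a=np.hstack([im[0][120:360,130:400],im[1][150:390,230:400]])
cv2.imwrite("pics/end.png",cv2.resize(a,None,fx=1.8,fy=1.8)[...,::-1])
E
```

```text
at [0.3919 0.1488 0.2279] yaw 71.75 q7 0.77 t 23.27
delta [-0.1038  0.1787  0.1201] turn [0.001 0.    0.003]
F [-0.2  -0.44  1.01] T [ 0.041 -0.027  0.027] grip 0.6005621086595428 0.0 tau7 -0.421
top tang top 68 [0.546  0.2874 0.121 ] max z 0.1267
flange top fit [-0.0042  0.0066  0.071 ] 553
side tang top 48 [0.5459 0.2846 0.1173] max z 0.1232
flange top fit [-0.0023 -0.0105  0.0697] 292
```

View pics/end.png

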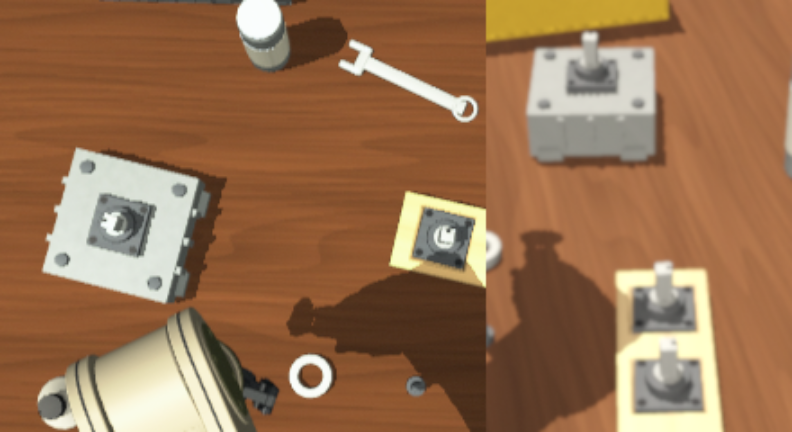

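The unit sits flat in the bore at crop (118,222), with its flange top at 0.071 m and no tilt. Units a and b stand in their pockets, and the bottle, ring, bolt and wrench are in place.

```bash
python3 -c "
from workcell import *
print(hand_in())"
```

```text
the job is handed in; nothing more can be done
None
```

unit_c was the free bearing; I turned its shaft about 1.45 rad in the pocket, then seated it flat in the casing bore and released it. unit_a and unit_b dragged at about 0.3 N m, so I turned them back and left them in their pockets; the job was handed in at about 23 s, with no verdict shown.

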